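# Clip the sprung tester onto the bare terminal stud

### The job

Pick up the clip-on tester by squeezing its thumb plate all the way towards its finger plate, so that its sprung hook slides out. Keep it squeezed and lower the tester onto the brown terminal board with the tall bare stud (not the one with a nut, not the short thick stub) standing inside the open hook, then let go so that the hook springs back and clamps the stud, leaving the tester lying flat on the board.

Things in the scene. Friction and masses are not known exactly. Their poses are not given: they have to be found in the camera images.
- probe_mid (a point): Clip-on tester, loose, ~180 g, 66 mm tall; point 33 mm above its flat underside. Own frame: +y to the hook, z up. Black barrel 38 mm wide (x), 22 mm high, y -8 to 55; steel nose, end face at y 65. Upright finger plate on the barrel, front face y 20. Grey thumb plate at the tail, rear face y -44 at rest. Both 34 mm wide; pinch their outer faces from above, pads 46 mm above the underside.
- plunger (a joint): Travel (m) to the tester's +y of the plunger (thumb plate and hook in one piece): 0 at rest, hook drawn in; 0.026 fully squeezed, hook out. Plates over their outer faces: 64 mm at rest (middle at y -12), 38 mm squeezed (middle y 1). Spring: 3 N at rest, 7 N squeezed. Gap between nose and hook crossbar: 2 mm at rest, 28 mm squeezed; about 0.006 with the stud clamped.
- hook_open (a point): Point on the tester at y 79, x 0, 12 mm above its underside: the middle of the gap when fully squeezed, where the stud should stand. The hook is a J of 6 mm steel rod at this height: stem at x +16, crossbar to x -16, lip there turned 4 mm back; 26 mm free inside. The gap is open above and below, so it can be lowered over a stud.
- stud_foot (a point): Foot, on the board's top, of the right stud: bare, brass, round, 8 mm thick, 45 mm tall, fixed; washer 24 mm wide, 3 mm high. Axes as the brown board's (260 x 180 x 12 mm, fixed). In a row along x, 75 mm apart, in any order: this stud, one as tall with a 24 mm nut half-way up, a stub 22 mm thick, 20 mm tall. The board reaches 30 mm to +y, 140 mm to -y, where the tester lies, hook to +y.

How it is judged (in metres and radians):
On the way, in this order (a step that is already met when the one before it is completed fails the run):
1. the plunger is squeezed home, so that the hook is out (value of joint plunger above 0.02 m), for 0.2 s.
2. with the hook still out, the tester is lowered to within 15 mm of the board with the bare stud inside the hook (value of joint plunger above 0.016 m and z of stud_foot in the frame of probe_mid above -0.048 m and y of stud_foot in the frame of probe_mid between 0.065 and 0.093 m and x of stud_foot in the frame of probe_mid between -0.014 and 0.014 m), for 0.1 s.
At the end, for the whole second after the job is handed in: The bare stud is clamped between nose and hook (63 to 77 mm ahead of the tester's middle, within 16 mm of its centre line; plunger sprung back to 3 to 10 mm) and the released tester lies on the board: underside within 10 mm of it, level within 10 degrees (value of joint plunger between 0.003 and 0.01 m and y of stud_foot in the frame of probe_mid between 0.063 and 0.077 m and x of stud_foot in the frame of probe_mid between -0.016 and 0.016 m and z of stud_foot in the frame of probe_mid above -0.043 m and angle between probe_mid's own z axis and vertical below 0.17 rad); the robot touches nothing.
It also fails if it takes over 42 s, if anything falls off the work surface, if the arm or the gripper's body presses on something with over 40 N, if the wrist force passes 120 N, or if a joint passes its speed limit or range.

### The arm

A 6-joint arm with a two-finger parallel gripper is mounted at the origin on the work surface. World frame = base frame: x ahead of the robot, y to its left, z up, the work surface at z = 0. Lengths are in m, angles in degrees, forces in N, time in s.
With the tool pointing down it reaches from about 0.4 to 0.825 m from the base axis. Payload 7 kg.
Tool frame: the origin (TCP) lies midway between the tips of the shut fingers; the grasp point (between the pads) lies 19 mm behind it (r.grip_point_offset is the z of the grasp point in the tool frame, in m); z points along the fingers, y is the line along which they close (so a half turn about z gives the same grasp; the last joint's range is limited). The gripper opens to 88 mm and grips with 3 to 60 N. Pads are 19 mm wide; open, the fingers measure 130 mm over their backs; the gripper's body (78 mm by 193 mm) begins 47 mm behind the grasp point.
Start: joints at [93.226, 20.546, 0.682, 0, -70.136, -16.507], TCP at [0.155, 0.657, 0.227] pointing down, gripper open.
Joint ranges: [-176.03, 176.03], [-82.01, 121.73], [-58.28, 71.71], [-173.87, 95.51], [-174.79, -0.11], [-173.66, 173.66]. Speed limits (degrees/s): [136.94, 136.94, 172.46, 180, 180, 180].

### API

Orientations are given as [roll, pitch, yaw] about the fixed x, y, z axes, in that order (R = Rz(yaw) Ry(pitch) Rx(roll)).
In Python, from plant import r, viewer, recognise, outline_of, pinpoint gives the robot as it stands.
- The arm moves only by the tool move_arm, never from a script. Its argument "targets" is a list of rows, each a list of 2 entries, a list of its own where there are three numbers: the shift along the tool's x, y, z in cm, then the turn, a rotation vector about the tool's x, y, z in rad. A call has 1 to 5 rows; each row is the pose to reach, as a shift and turn from the pose commanded when the call began, along the tool's axes at that moment; what a row does not reach only later rows make up. A row lasts 1/8 s, in which the tool goes at most 62.5 mm and 10.7 degrees, less where a joint would pass 70% of its speed; a pose out of reach is approached as far as the arm can. A call with a gripper value outside its range is refused whole. "jaw" is the finger opening in cm, from 0 to 8.76, set as the call begins (left out, the last holds). The fingers move at their own pace and stop on an object; "squeeze" is the grip in N (left out, the last holds). Time passes only in rows, so rows that repeat a pose let the fingers close. It gives the time, the measured TCP pose, the force, the opening and the grip force at its end, in the units of the state.
- r.get_state(): the state, without advancing time (a new reading comes with each control period).
- viewer.capture(name): name is "scene" or "side" or "wrist"; returns a dict with "image" (480x640x3 uint8, blue, green, red), "intrinsics" (3x3 intrinsics, pixels), "D" ([k1, k2, p1, p2, k3] as OpenCV has them; the pictures are not rectified), "camera_from_world" (4x4, takes a point from world to camera coordinates). Camera axes: x right, y up, looking along -z (the intrinsics and any distortion apply to the point x, -y, -z); pixel columns grow to the right and rows downward; lengths in m; the calibration is good to about 2 mm. A picture is of the moment at which its call begins. There is no depth.
- r.close_job(): hands the job in; it is judged then, once.
Trained networks look in the newest picture that a camera, given by its name, has taken for a name from the list of things; names that differ only in an ending like _2 or _b are one class to them, and where a whole thing is asked for, a point or a joint stands for the part that bears it (a point fixed in the world has none). Each returns a list of dicts, best first, with "score" (0 to 1); they miss things now and then, are a little off and sometimes report something else, mostly with a low value. They report only what shows in the picture. A call takes as long as a camera call.
- recognise(label, camera): "box" ([left, top, right, bottom] in pixels, round what is visible of it).
- outline_of(label, camera): "mask" (480x640 bool, what is visible of it) and "box" ([left, top, right, bottom] in pixels, round what is visible of it).
- pinpoint(label, camera): "location" ([row, column] in pixels: a listed point, or the origin of a listed thing).
The state is a dict: "time_s": time; "joints": joint angles; "qd": joint speeds; "joint_torque": joint torques, N m; "tcp_pos": TCP position; "eef_rot": TCP orientation; "contact_force": force on the tool from outside, world axes, zero at the start; "moment": the same for the moment, N m; "gripper_width": finger opening in m; "gripper_force": force on a finger pad.
Only numpy, scipy, OpenCV 4.12 (cv2) and the standard library are available. Lean on these libraries where they do the work, as an engineer would, in place of code of your own. Each camera call takes 0.05 s, during which the arm holds its last target. There are 200 camera calls.

## Working session

There is one attempt and no reset: what is moved stays moved. The work goes in short steps, Python scripts to look and compute and a tool call to move; the robot and the scene stay as the last step left them, time stands still between calls to the robot, and variables do not carry over. Pictures are saved under pics/ and viewed, at most 10 in all, crops included, and the job is handed in when it is done.

Besides the shell and the picture viewer there is one more tool, called after "Emit:" by a JSON object that holds its "api" and its "payload", one argument or row to a line. move_arm: Moves the arm, as the interface text tells. Its arguments: {"type":"object","properties":{"targets":{"type":"array","items":{"type":"array"}},"jaw":{"type":"number"},"squeeze":{"type":"number"}},"required":["targets"]}

```bash
mkdir -p pics; ls
cat > h.py <<'E'
from plant import r, viewer, recognise, outline_of, pinpoint
import numpy as np, cv2
from scipy.spatial.transform import Rotation as R
def ray(c,px):  # px col,row
    K=np.array(c['intrinsics']);D=np.array(c['D'],float)
    u=cv2.undistortPoints(np.array([[px]],float),K,D)[0,0]
    T=np.array(c['camera_from_world']);d=T[:3,:3].T@np.array([u[0],-u[1],-1]);o=-T[:3,:3].T@T[:3,3]
    return o,d/np.linalg.norm(d)
def atz(c,px,z):
    o,d=ray(c,px);return o+d*(z-o[2])/d[2]
def tri(rays):
    A=sum(np.eye(3)-np.outer(d,d) for o,d in rays);b=sum((np.eye(3)-np.outer(d,d))@o for o,d in rays)
    p=np.linalg.solve(A,b);return p,[np.linalg.norm((np.eye(3)-np.outer(d,d))@(p-o)) for o,d in rays]
def proj(c,P):
    T=np.array(c['camera_from_world']);q=(T[:3,:3]@np.atleast_2d(P).T).T+T[:3,3]
    q=q*[1,-1,-1];return cv2.projectPoints(q,np.zeros(3),np.zeros(3),np.array(c['intrinsics']),np.array(c['D'],float))[0][:,0]
E
python3 - <<'E'
from h import *
np.set_printoptions(precision=4,suppress=True)
for n in ['scene','side','wrist']:
    c=viewer.capture(n);cv2.imwrite(f'pics/{n}0.png',c['image'])
    for l in ['probe_mid','hook_open','stud_foot']:
        for p in pinpoint(l,n)[:3]: print(n,l,p['score'],p['location'],atz(c,p['location'][::-1],{'probe_mid':.033,'hook_open':.012,'stud_foot':.012}[l]))
s=r.get_state();print(s['time_s'],s['tcp_pos'],s['eef_rot'],r.grip_point_offset)
E
```

```text
pics
scene probe_mid 0.93 [237.5, 181.6] [ 0.4958 -0.2408  0.033 ]
scene hook_open 0.81 [259.3, 236.1] [ 0.5273 -0.1638  0.012 ]
scene stud_foot 0.75 [218.1, 437.3] [0.4675 0.1518 0.012 ]
scene stud_foot 0.4 [242.4, 183.9] [ 0.4842 -0.242   0.012 ]
side probe_mid 0.63 [173.5, 370.5] [ 0.505  -0.2385  0.033 ]
side hook_open 0.96 [205.9, 356.8] [ 0.5192 -0.1686  0.012 ]
side stud_foot 0.64 [379.5, 358.8] [0.4719 0.1558 0.012 ]
0.6 [0.1551 0.6569 0.2266] [179.9998   0.0008 -13.28  ] -0.0188
```

View pics/scene0.png

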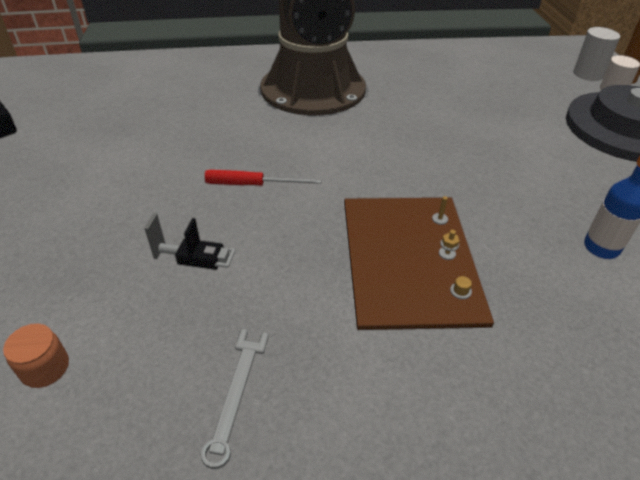

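View pics/side0.png

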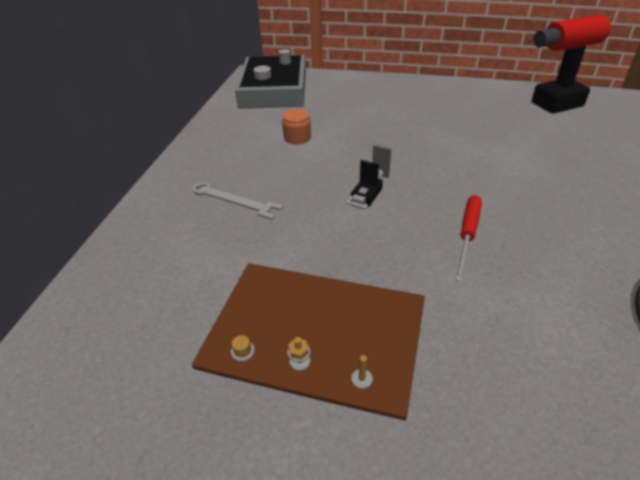

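The scene picture shows the tester at about (195,250), its hook to the right, and the board at the right. The bare stud is at (440,218) in scene and (362,379) in side. The nut stud is the middle one and the stub the far one. The networks agree with this.

Run:
```python
from h import *
np.set_printoptions(precision=4,suppress=True)
c=viewer.capture('scene')
P=[atz(c,p,.012) for p in [(345,198),(452,198),(490,322),(358,326)]]
print(np.array(P))
c=viewer.capture('side')
Q=[atz(c,p,.012) for p in [(251,268),(425,293),(407,400),(204,342)]];print(np.array(Q))
for X in (P,Q):
  X=np.array(X)
  for i in range(4): d=X[(i+1)%4]-X[i];print(np.degrees(np.arctan2(d[1],d[0])),np.linalg.norm(d))
c=viewer.capture('wrist');T=np.array(c['camera_from_world']);o=-T[:3,:3].T@T[:3,3]
s=r.get_state();E=R.from_euler('xyz',s['eef_rot'],degrees=True).as_matrix()
print('cam in tool',E.T@(o-s['tcp_pos']),'look',E.T@T[:3,:3].T@[0,0,-1],c['intrinsics'])
```

```text
[[ 0.404   0.0136  0.012 ]
 [ 0.4208  0.1899  0.012 ]
 [ 0.6741  0.1651  0.012 ]
 [ 0.6627 -0.0073  0.012 ]]
[[0.6511 0.0034 0.012 ]
 [0.4007 0.0091 0.012 ]
 [0.4156 0.172  0.012 ]
 [0.6695 0.1386 0.012 ]]
84.55274033299524 0.17716349587936803
-5.605110905223984 0.25452420143116794
-93.78405086653497 0.17275963636147573
175.38614812816041 0.259564937674769
178.71580138988747 0.25047122257484283
84.74696567740892 0.1636053139397316
-7.495379891184749 0.2560422088761666
-97.76425696847089 0.13638221478101498
cam in tool [ 0.0783 -0.0011 -0.1579] look [-0.2871  0.0003  0.9579] [[335.4615   0.     319.93  ]
 [  0.     335.4615 237.627 ]
 [  0.       0.       1.    ]]
```

Emit:
{"api": "move_arm", "payload": {
  "targets": [
    [[42,41,-5],[0,0,0]],
    [[42,41,-5],[0,0,0]],
    [[42,41,-5],[0,0,0]],
    [[42,41,-5],[0,0,0]],
    [[42,41,-5],[0,0,0]]
  ],
  "jaw": 8.76
}}

```text
time_s: 1.38
tcp_pos: [0.3227, 0.3923, 0.2536]
eef_rot: [-180.0, -0.0, -13.3]
contact_force: [1.5, 0.4, 0.1]
gripper_width: 0.0875
gripper_force: 0.0
```

Emit:
{"api": "move_arm", "payload": {
  "targets": [
    [[20,20,-1],[0,0,0]],
    [[20,20,-1],[0,0,0]],
    [[20,20,-1],[0,0,0]],
    [[20,20,-1],[0,0,0]],
    [[20,20,-1],[0,0,0]]
  ]
}}

```text
time_s: 2.0
tcp_pos: [0.4716, 0.151, 0.2636]
eef_rot: [-180.0, -0.0, -13.4]
contact_force: [0.3, 0.1, 0.0]
gripper_width: 0.0876
gripper_force: 0.0
```

Run:
```python
from h import *
np.set_printoptions(precision=4,suppress=True)
c=viewer.capture('wrist');cv2.imwrite('pics/w1.png',c['image'])
print(r.get_state()['tcp_pos'])
for p in pinpoint('stud_foot','wrist'): print(p['score'],p['location'],atz(c,p['location'][::-1],.012))
```

```text
[0.4726 0.1495 0.2635]
0.56 [206.5, 318.1] [0.4685 0.1552 0.012 ]
```

View pics/w1.png

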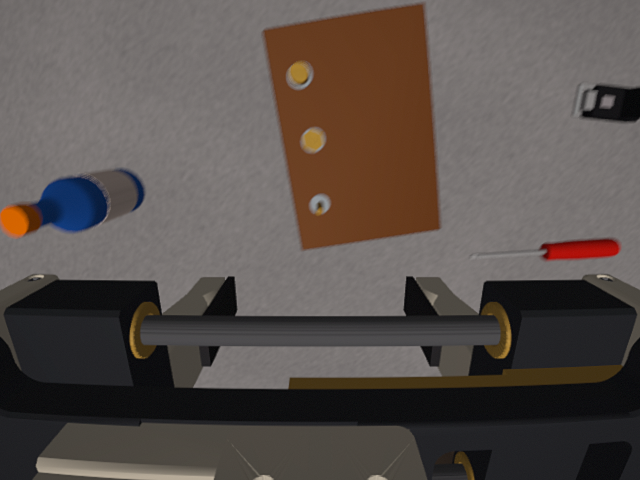

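The board fills the upper middle, with the bare stud's washer at (320,204), the nut stud at (313,140) and the stub at (300,73). The tester is at the right edge, (610,102).

Emit:
{"api": "move_arm", "payload": {
  "targets": [
    [[7,38.4,0],[0,0,0]],
    [[7,38.4,0],[0,0,0]],
    [[7,38.4,0],[0,0,0]],
    [[7,38.4,0],[0,0,0]],
    [[7,38.4,0],[0,0,0]]
  ]
}}

```text
time_s: 2.72
tcp_pos: [0.4544, -0.1599, 0.2636]
eef_rot: [-180.0, -0.1, -13.2]
contact_force: [1.5, 0.7, 0.4]
gripper_width: 0.0876
gripper_force: 0.0
```

Emit:
{"api": "move_arm", "payload": {
  "targets": [
    [[0,8,3],[0,0,0]],
    [[0,8,3],[0,0,0]],
    [[0,8,3],[0,0,0]]
  ]
}}

```text
time_s: 3.1
tcp_pos: [0.4354, -0.2372, 0.2323]
eef_rot: [180.0, 0.1, -13.4]
contact_force: [-0.1, -0.4, 0.5]
gripper_width: 0.0872
gripper_force: 0.0
```

Run:
```python
from h import *
np.set_printoptions(precision=4,suppress=True)
print(r.get_state()['tcp_pos'])
rays={'probe_mid':[],'hook_open':[]}
for n in ['wrist','scene','side']:
  c=viewer.capture(n)
  if n=='wrist': cv2.imwrite('pics/w2.png',c['image'])
  for l,z in [('probe_mid',.033),('hook_open',.012)]:
    for p in pinpoint(l,n)[:2]: 
      print(n,l,p['score'],p['location'],atz(c,p['location'][::-1],z))
      if p['score']>.5: rays[l].append(ray(c,p['location'][::-1]))
for l in rays: print(l,tri(rays[l]))
```

```text
[ 0.4354 -0.2372  0.2323]
wrist probe_mid 0.85 [146.7, 309.1] [ 0.5053 -0.2415  0.033 ]
wrist hook_open 0.58 [143.4, 235.8] [ 0.5273 -0.1637  0.012 ]
scene probe_mid 0.67 [242.2, 181.5] [ 0.5058 -0.2401  0.033 ]
scene hook_open 0.7 [257.1, 238.6] [ 0.5232 -0.1602  0.012 ]
side probe_mid 0.55 [175.0, 368.1] [ 0.5086 -0.2331  0.033 ]
side hook_open 0.97 [208.4, 352.6] [ 0.5253 -0.1606  0.012 ]
probe_mid (array([ 0.5064, -0.2402,  0.0307]), [np.float64(0.0017239865740155832), np.float64(0.0021497985887052665), np.float64(0.003357249965475753)])
hook_open (array([ 0.5257, -0.1616,  0.0122]), [np.float64(0.002637639915099024), np.float64(0.0022796640862867337), np.float64(0.0008804791823519277)])
```

View pics/w2.png

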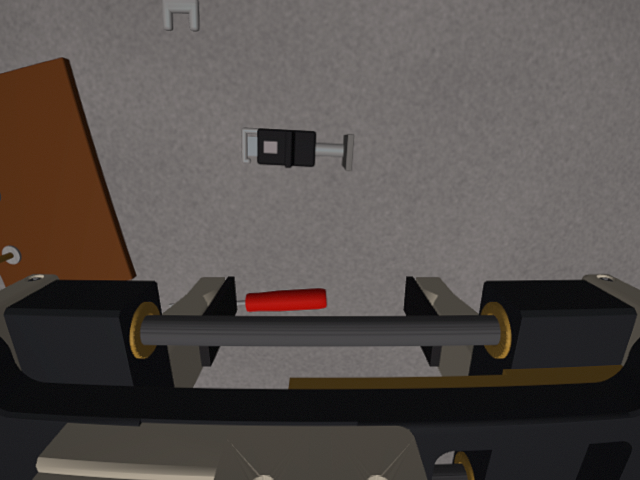

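The tester is well in view: thumb plate at (349,152), finger plate at (290,148), hook at (246,145). Its axis is about 1.5–2° off the gripper's closing line. I'll go above the plates and look again.

Emit:
{"api": "move_arm", "payload": {
  "targets": [
    [[6.9,0,5],[0,0,0.026]],
    [[6.9,0,10],[0,0,0.026]],
    [[6.9,0,10],[0,0,0.026]],
    [[6.9,0,10],[0,0,0.026]]
  ]
}}

```text
time_s: 4.05
tcp_pos: [0.5036, -0.2524, 0.1339]
eef_rot: [180.0, -0.0, -14.7]
contact_force: [-0.2, 0.6, 0.5]
gripper_width: 0.0875
gripper_force: 0.0
```

Run:
```python
from h import *
np.set_printoptions(precision=4,suppress=True)
s=r.get_state();print(s['tcp_pos'],s['eef_rot'])
c=viewer.capture('wrist')
m=np.array([.5055,-.241,0]);a=np.radians(-14.8);x=np.array([np.cos(a),np.sin(a),0]);y=np.array([-np.sin(a),np.cos(a),0]);z=np.array([0,0,1])
im=c['image'].copy()
def L(pts,col):
  q=proj(c,[m+p[0]*x+p[1]*y+p[2]*z for p in pts]).astype(int);cv2.polylines(im,[q],True,col,1)
L([(-.019,-.008,.022),(.019,-.008,.022),(.019,.055,.022),(-.019,.055,.022)],(0,255,0))
L([(-.017,-.044,.066),(.017,-.044,.066),(.017,-.044,.03),(-.017,-.044,.03)],(0,0,255))
L([(-.017,.02,.066),(.017,.02,.066),(.017,.02,.03),(-.017,.02,.03)],(255,255,0))
cv2.imwrite('pics/w3.png',im)
for p in pinpoint('probe_mid','wrist'): print(p,atz(c,p['location'][::-1],.033))
for p in pinpoint('hook_open','wrist'): print(p,atz(c,p['location'][::-1],.012))
```

```text
[ 0.5036 -0.2524  0.1339] [179.9646  -0.0014 -14.7309]
{'location': [244.8, 307.7], 'score': 0.84} [ 0.5012 -0.2405  0.033 ]
{'location': [229.3, 213.8], 'score': 0.95} [ 0.5294 -0.1629  0.012 ]
```

View pics/w3.png

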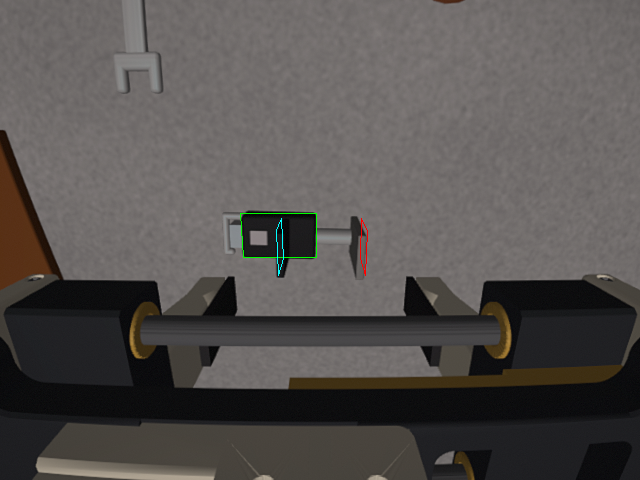

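The model overlay fits the barrel and plates to about 3 mm. Next I descend so the pads are 46 mm above the table, then squeeze.

Emit:
{"api": "move_arm", "payload": {
  "targets": [
    [[-0.1,0,5],[0,0,0]],
    [[-0.1,0,9],[0,0,0]],
    [[-0.1,0,10.7],[0,0,0]],
    [[-0.1,0,10.7],[0,0,0]]
  ]
}}

```text
time_s: 4.7
tcp_pos: [0.5023, -0.2521, 0.0265]
eef_rot: [180.0, -0.0, -14.8]
contact_force: [-0.5, -0.6, 1.0]
gripper_width: 0.0876
gripper_force: 0.0
```

Emit:
{"api": "move_arm", "payload": {
  "targets": [
    [[0,0,0],[0,0,0]],
    [[0,0,0],[0,0,0]],
    [[0,0,0],[0,0,0]],
    [[0,0,0],[0,0,0]],
    [[0,0,0],[0,0,0]]
  ],
  "jaw": 3,
  "squeeze": 30
}}

```text
time_s: 5.32
tcp_pos: [0.5038, -0.2519, 0.0272]
eef_rot: [-180.0, -0.2, -14.7]
contact_force: [0.4, 4.9, 5.8]
gripper_width: 0.0436
gripper_force: 8.4
```

Emit:
{"api": "move_arm", "payload": {
  "targets": [
    [[0,0,0],[0,0,0]],
    [[0,0,0],[0,0,0]],
    [[0,0,0],[0,0,0]],
    [[0,0,0],[0,0,0]]
  ]
}}

```text
time_s: 5.82
tcp_pos: [0.5039, -0.252, 0.0273]
eef_rot: [-180.0, -0.2, -14.7]
contact_force: [1.2, 3.3, 7.9]
gripper_width: 0.0382
gripper_force: 29.6
```

Run:
```python
from h import *
c=viewer.capture('side');cv2.imwrite('pics/s3.png',cv2.resize(c['image'][90:290,260:460],(600,600),interpolation=2))
s=r.get_state();print(s['contact_force'],s['gripper_width'],s['gripper_force'])
```

```text
[0.76147206 3.33392944 7.85049864] 0.038045753069568804 29.61513787508011
```

View pics/s3.png

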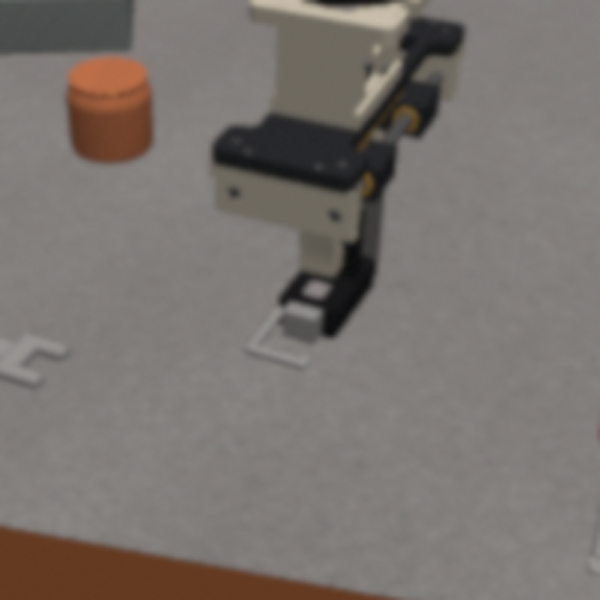

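Jaw 38 mm and the hook is visibly out at crop (280,350), so the plunger is home. Next: lift and carry.

Emit:
{"api": "move_arm", "payload": {
  "targets": [
    [[0,0,-3],[0,0,0]],
    [[0,0,-7],[0,0,0]],
    [[0,0,-12],[0,0,0]],
    [[0,0,-12],[0,0,0]]
  ]
}}

```text
time_s: 6.38
tcp_pos: [0.5048, -0.2527, 0.1503]
eef_rot: [-180.0, -0.4, -14.7]
contact_force: [-0.5, -0.1, -2.5]
gripper_width: 0.0377
gripper_force: 29.6
```

Emit:
{"api": "move_arm", "payload": {
  "targets": [
    [[-2,-5,0],[0,0,-0.03]],
    [[-4,-10,0],[0,0,-0.06]],
    [[-6,-15,0],[0,0,-0.09]],
    [[-8,-20,0],[0,0,-0.12]],
    [[-9.5,-23.5,0],[0,0,-0.16]]
  ]
}}

```text
time_s: 7.0
tcp_pos: [0.4694, 0.0011, 0.1454]
eef_rot: [180.0, 0.1, -5.5]
contact_force: [-0.1, 0.3, -0.9]
gripper_width: 0.0376
gripper_force: 29.6
```

Run:
```python
from h import *
np.set_printoptions(precision=4,suppress=True)
s=r.get_state();print(s['tcp_pos'],s['eef_rot'],s['gripper_width'],s['contact_force'])
tc=np.array(s['tcp_pos']);a=np.radians(s['eef_rot'][2]);y=np.array([-np.sin(a),np.cos(a),0])
H=tc+.078*y+[0,0,-.0273+.012];print('expected hook',H)
ra=[];rs=[];rp=[]
for n in ['wrist','scene','side']:
  c=viewer.capture(n)
  if n=='wrist': cv2.imwrite('pics/w4.png',c['image'])
  for l,L in [('hook_open',ra),('stud_foot',rs),('probe_mid',rp)]:
    for p in pinpoint(l,n)[:2]:
      print(n,l,p['score'],p['location'],atz(c,p['location'][::-1],.012 if l=='stud_foot' else H[2]))
      if p['score']>.5: L.append(ray(c,p['location'][::-1]))
for L in (ra,rs,rp):
  if len(L)>1: print(tri(L))
```

```text
[0.4694 0.0011 0.1454] [179.9898   0.0573  -5.4859] 0.03757156011189001 [-0.0689  0.3411 -0.8674]
expected hook [0.4768 0.0787 0.1301]
wrist stud_foot 0.78 [244.4, 154.5] [0.4688 0.1558 0.012 ]
wrist probe_mid 0.95 [302.9, 322.2] [0.4568 0.002  0.1301]
scene hook_open 0.95 [162.8, 402.3] [0.4781 0.0779 0.1301]
scene stud_foot 0.64 [215.7, 439.2] [0.4622 0.1564 0.012 ]
side hook_open 0.76 [257.6, 367.2] [0.4774 0.075  0.1301]
side stud_foot 0.98 [377.4, 361.6] [0.4691 0.1525 0.012 ]
side probe_mid 0.69 [202.0, 381.3] [ 0.4719 -0.0289  0.1301]
(array([0.4779, 0.0772, 0.131 ]), [np.float64(0.0010840193746955028), np.float64(0.0010840193746954256)])
(array([0.4689, 0.1541, 0.0163]), [np.float64(0.0011350040985262477), np.float64(0.0013616535727202323), np.float64(0.000839337903718203)])
(array([0.4697, 0.0012, 0.1532]), [np.float64(0.0007700894093681045), np.float64(0.0007700894093681906)])
```

View pics/w4.png

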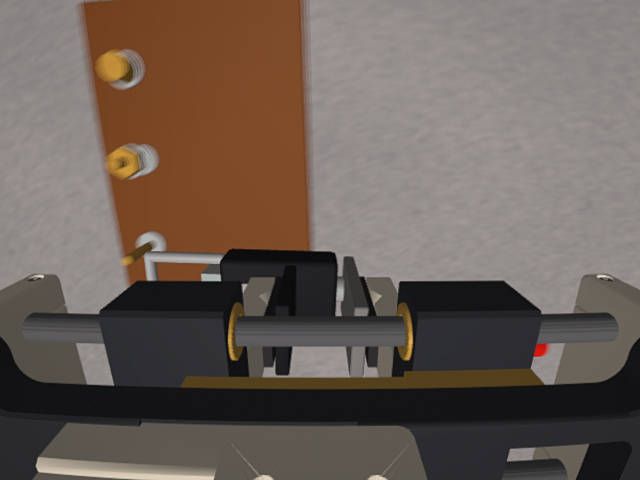

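The tester hangs level with the hook open, crossbar near (150,268). The bare stud's washer is at (152,243). Moving over the stud and checking.

Emit:
{"api": "move_arm", "payload": {
  "targets": [
    [[-0.8,-4,0],[0,0,0]],
    [[-1.6,-7.6,0],[0,0,0]],
    [[-1.6,-7.6,2.5],[0,0,0]],
    [[-1.6,-7.6,4],[0,0,0]],
    [[-1.6,-7.6,4],[0,0,0]]
  ]
}}

```text
time_s: 8.22
tcp_pos: [0.4612, 0.076, 0.1052]
eef_rot: [179.9, 0.1, -5.6]
contact_force: [-0.2, 0.7, -0.8]
gripper_width: 0.0375
gripper_force: 29.6
```

Run:
```python
from h import *
np.set_printoptions(precision=4,suppress=True)
s=r.get_state();print(s['tcp_pos'],s['eef_rot'],s['gripper_width'],s['contact_force'])
tc=np.array(s['tcp_pos']);a=np.radians(s['eef_rot'][2]);y=np.array([-np.sin(a),np.cos(a),0])
H=tc+.078*y+[0,0,-.0273+.012];print('expected hook',H)
ra=[];rs=[]
ims=[]
for n in ['wrist','scene','side']:
  c=viewer.capture(n)
  q=proj(c,[[.4688,.155,.012],[.4688,.155,.057],H]).astype(int)
  im=c['image'].copy();
  for l,L in [('hook_open',ra),('stud_foot',rs)]:
    for p in pinpoint(l,n)[:1]:
      print(n,l,p['score'],p['location'])
      if p['score']>.5: L.append(ray(c,p['location'][::-1]))
  u,v=np.clip(q[1],[80,80],[559,399]);ims.append(cv2.resize(im[v-65:v+65,u-65:u+65],(260,260),interpolation=2))
cv2.imwrite('pics/m5.png',np.hstack(ims))
for L in (ra,rs):
  if len(L)>1: print(tri(L))
```

```text
[0.4612 0.076  0.1052] [179.9146   0.1144  -5.6242] 0.037497985766004736 [-0.2381  0.7454 -0.8075]
expected hook [0.4689 0.1536 0.0899]
wrist stud_foot 0.84 [239.1, 219.5]
scene hook_open 0.9 [179.3, 451.2]
scene stud_foot 0.69 [214.2, 438.5]
side hook_open 0.98 [337.3, 366.4]
side stud_foot 0.67 [378.3, 356.8]
(array([0.4689, 0.1562, 0.0917]), [np.float64(0.0031159502302581204), np.float64(0.0031159502302580936)])
(array([0.4718, 0.1541, 0.0186]), [np.float64(0.0014657713790904273), np.float64(0.004637108242828412), np.float64(0.004508258899893438)])
```

View pics/m5.png

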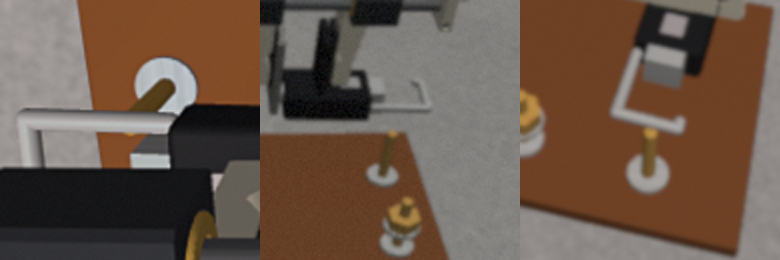

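The hook gap sits over the stud in all three views: in the wrist view the stud shows between stem and nose, and the scene and side views agree. The numbers match within 2 mm. Lowering.

Emit:
{"api": "move_arm", "payload": {
  "targets": [
    [[0,0,1.5],[0,0,0]],
    [[0,0,3],[0,0,0]],
    [[0,0,4],[0,0,0]],
    [[0,0,4.5],[0,0,0]],
    [[0,0,4.5],[0,0,0]]
  ]
}}

```text
time_s: 9.3
tcp_pos: [0.4619, 0.0765, 0.061]
eef_rot: [180.0, 0.0, -5.6]
contact_force: [0.3, 0.7, -2.0]
gripper_width: 0.0377
gripper_force: 29.6
```

Run:
```python
from h import *
ims=[]
for n in ['wrist','scene','side']:
  c=viewer.capture(n);u,v=proj(c,[[.4688,.155,.04]])[0].astype(int);ims.append(cv2.resize(c['image'][v-50:v+50,u-50:u+50],(260,260),interpolation=2))
cv2.imwrite('pics/m6.png',np.hstack(ims))
```

```text
(no output)
```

View pics/m6.png

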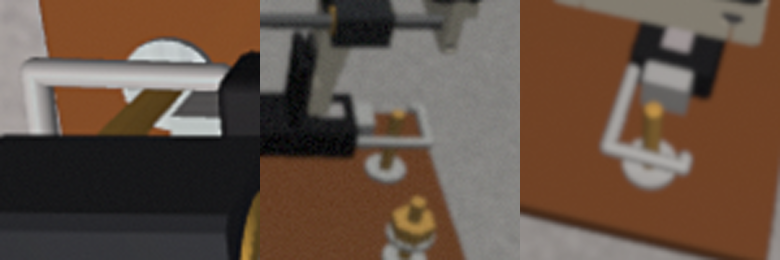

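The stud stands inside the hook in all three views. Lowering to the board.

Emit:
{"api": "move_arm", "payload": {
  "targets": [
    [[0,0,0.8],[0,0,0]],
    [[0,0,1.5],[0,0,0]],
    [[0,0,2],[0,0,0]],
    [[0,0,2.1],[0,0,0]],
    [[0,0,2.1],[0,0,0]]
  ]
}}

```text
time_s: 10.07
tcp_pos: [0.462, 0.0766, 0.04]
eef_rot: [180.0, 0.0, -5.6]
contact_force: [0.2, 0.7, -2.2]
gripper_width: 0.0377
gripper_force: 29.6
```

Emit:
{"api": "move_arm", "payload": {
  "targets": [
    [[0,0,0.1],[0,0,0]],
    [[0,0,0.1],[0,0,0]]
  ]
}}

```text
time_s: 10.32
tcp_pos: [0.4621, 0.0767, 0.0393]
eef_rot: [-180.0, -0.0, -5.6]
contact_force: [-0.2, 0.8, -0.4]
gripper_width: 0.0375
gripper_force: 29.6
```

Emit:
{"api": "move_arm", "payload": {
  "targets": [
    [[0,0,0],[0,0,0]],
    [[0,0,0],[0,0,0]],
    [[0,0,0],[0,0,0]],
    [[0,0,0],[0,0,0]],
    [[0,0,0],[0,0,0]]
  ],
  "jaw": 8.76
}}

```text
time_s: 10.95
tcp_pos: [0.4622, 0.0768, 0.0392]
eef_rot: [-180.0, -0.0, -5.6]
contact_force: [-0.5, -0.6, -0.2]
gripper_width: 0.0823
gripper_force: 0.0
```

Emit:
{"api": "move_arm", "payload": {
  "targets": [
    [[0,0,0],[0,0,0]],
    [[0,0,0],[0,0,0]],
    [[0,0,0],[0,0,0]]
  ]
}}

```text
time_s: 11.32
tcp_pos: [0.4619, 0.0766, 0.0391]
eef_rot: [-180.0, 0.0, -5.6]
contact_force: [0.0, 0.3, 0.5]
gripper_width: 0.0878
gripper_force: 0.0
```

Run:
```python
from h import *
np.set_printoptions(precision=4,suppress=True)
ims=[];L={}
for n in ['wrist','scene','side']:
  c=viewer.capture(n);u,v=proj(c,[[.467,.125,.03]])[0].astype(int);ims.append(cv2.resize(c['image'][v-60:v+60,u-60:u+60],(260,260),interpolation=2))
  for l in ['probe_mid','hook_open']:
    for p in pinpoint(l,n)[:1]:
      print(n,l,p['score'],atz(c,p['location'][::-1],.045 if l=='probe_mid' else .024))
cv2.imwrite('pics/m7.png',np.hstack(ims))
```

```text
wrist probe_mid 0.63 [0.4585 0.0796 0.045 ]
wrist hook_open 0.59 [0.4701 0.1595 0.024 ]
scene probe_mid 0.66 [0.4543 0.0776 0.045 ]
scene hook_open 0.93 [0.4779 0.1567 0.024 ]
side hook_open 0.7 [0.4681 0.1559 0.024 ]
```

View pics/m7.png

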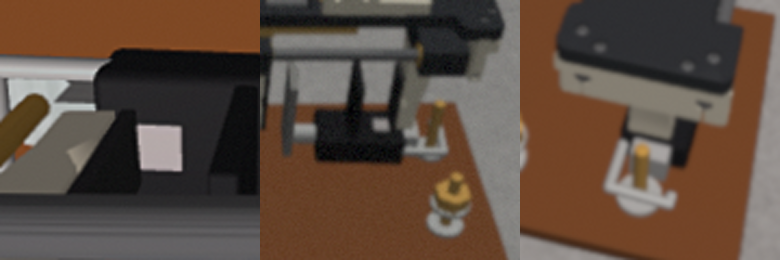

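The fingers are clear, and the stud is still inside the hook at side crop (640,160). Retracting straight up, then measuring by numbers.

Emit:
{"api": "move_arm", "payload": {
  "targets": [
    [[0,0,-2],[0,0,0]],
    [[0,0,-5],[0,0,0]],
    [[0,0,-10],[0,0,0]],
    [[0,0,-15],[0,0,0]],
    [[0,0,-15],[0,0,0]]
  ]
}}

```text
time_s: 12.4
tcp_pos: [0.4641, 0.0776, 0.1932]
eef_rot: [-179.8, -0.4, -5.6]
contact_force: [-0.0, 1.2, -1.1]
gripper_width: 0.0876
gripper_force: 0.0
```

Emit:
{"api": "move_arm", "payload": {
  "targets": [
    [[-6,0,-2],[0,0,0]],
    [[-6,0,-2],[0,0,0]],
    [[-6,0,-2],[0,0,0]]
  ]
}}

```text
time_s: 12.78
tcp_pos: [0.4021, 0.0826, 0.209]
eef_rot: [-180.0, -0.0, -5.6]
contact_force: [-0.2, 0.5, -0.1]
gripper_width: 0.0875
gripper_force: 0.0
```

```bash
cat > meas.py <<'E'
from h import *
np.set_printoptions(precision=4,suppress=True)
print(r.get_state()['tcp_pos'])
y=np.array([.0958,.9954]);x=np.array([.9954,-.0958]);S=np.array([.4688,.155])
for n in ['wrist','scene','side']:
 for k in range(2):
  c=viewer.capture(n)
  for l,z in [('probe_mid',.045),('hook_open',.024),('stud_foot',.012)]:
    for p in pinpoint(l,n)[:1]:
      q=atz(c,p['location'][::-1],z)[:2];print(n,l,p['score'],q,'rel stud x,y',(q-S)@x,(q-S)@y)
 for l in ['probe_mid','plunger']:
  for o in outline_of(l,n)[:1]: print(n,l,'mask',o['score'],o['mask'].sum(),o['box'])
 if n=='wrist':
  im=c['image']
  print('model px y=-44..: ',[ (t,proj(c,[[*(S+(t-.069)*y),zz]])[0]) for t,zz in [(-.038,.078),(.02,.078),(-.008,.034),(.055,.034)]])
E
python3 meas.py
```

```text
[0.4021 0.0826 0.209 ]
wrist probe_mid 0.58 [0.4563 0.0791] rel stud x,y -0.005121959455053267 -0.07676604625858548
wrist hook_open 0.89 [0.4712 0.1607] rel stud x,y 0.0018427470078712358 0.005870511809067559
wrist stud_foot 0.67 [0.4686 0.1559] rel stud x,y -0.00024622136076631317 0.0008548418558136491
wrist probe_mid 0.97 [0.46   0.0778] rel stud x,y -0.0013612082105279302 -0.07773194469025092
wrist hook_open 0.73 [0.4728 0.1599] rel stud x,y 0.0035471355599225084 0.005278417133993432
wrist stud_foot 0.83 [0.4701 0.1547] rel stud x,y 0.0012785495629299246 -0.00022435215837758596
wrist probe_mid mask 0.71 3980 [232.3, 136.5, 354.9, 184.0]
wrist plunger mask 0.63 927 [231.6, 135.2, 354.8, 185.2]
model px y=-44..:  [(-0.038, array([354.1206, 161.1666])), (0.02, array([285.2965, 161.4293])), (-0.008, array([318.6389, 158.1195])), (0.055, array([253.7313, 158.5475]))]
scene probe_mid 0.78 [0.4618 0.0781] rel stud x,y 0.00041271253115623876 -0.07718180702056694
scene hook_open 0.73 [0.4726 0.1555] rel stud x,y 0.0037283200064072534 0.0008530616098920494
scene stud_foot 0.47 [0.4667 0.155
[... 431 characters left out ...]
372.6, 179.6, 451.6, 223.0]
side probe_mid 0.95 [0.4596 0.0848] rel stud x,y -0.0024456315956133574 -0.07077029993966096
side hook_open 0.64 [0.4674 0.1559] rel stud x,y -0.0014752321470571951 0.0007365097881246656
side stud_foot 0.86 [0.4709 0.1529] rel stud x,y 0.002334085658677045 -0.0019320999538092619
side probe_mid 0.57 [0.4623 0.0802] rel stud x,y 0.0006565532070747495 -0.07504580443809372
side hook_open 0.68 [0.4665 0.157 ] rel stud x,y -0.002525153867452826 0.0017762282268996648
side stud_foot 0.81 [0.4708 0.1561] rel stud x,y 0.0019255962657124901 0.001329068390618735
side probe_mid mask 0.72 3106 [341.4, 274.1, 400.9, 385.5]
side plunger mask 0.62 1155 [343.4, 271.1, 402.8, 386.4]
```

Run:
```python
from h import *
c=viewer.capture('wrist');g=c['image'].max(2)
y=np.array([.0958,.9954]);x=np.array([.9954,-.0958]);S=np.array([.4688,.155])
for zz,off in [(.034,-.010),(.034,.0),(.034,.012),(.078,-.012),(.078,-.006)]:
  t=np.arange(-.125,.020,.0025)
  q=proj(c,[[*(S+a*y+off*x),zz] for a in t]).astype(int)
  print(zz,off,' '.join(f'{a*1000:.0f}:{g[v,u]}' for a,(u,v) in zip(t,q)))
```

```text
0.034 -0.01 -125:102 -122:102 -120:102 -118:103 -115:102 -112:98 -110:108 -107:110 -105:60 -102:45 -100:94 -97:100 -95:104 -92:104 -90:101 -87:102 -85:103 -82:23 -80:33 -77:34 -75:31 -72:31 -70:30 -67:30 -65:32 -62:28 -60:13 -57:32 -55:32 -52:32 -50:32 -47:33 -45:31 -42:29 -40:29 -37:30 -35:31 -32:31 -30:30 -27:34 -25:30 -22:56 -20:142 -17:141 -15:141 -12:134 -10:105 -7:107 -5:119 -2:114 0:108 3:91 5:155 8:106 10:108 13:107 15:107 18:108
0.034 0.0 -125:103 -122:102 -120:102 -118:101 -115:103 -112:83 -110:110 -107:113 -105:48 -102:47 -100:115 -97:115 -95:116 -92:118 -90:119 -87:120 -85:105 -82:26 -80:31 -77:31 -75:31 -72:31 -70:32 -67:31 -65:31 -62:25 -60:20 -57:32 -55:33 -52:33 -50:33 -47:32 -45:27 -42:149 -40:146 -37:145 -35:145 -32:146 -30:116 -27:29 -25:33 -22:139 -20:153 -17:152 -15:151 -12:154 -10:152 -7:105 -5:57 -2:57 0:59 3:164 5:162 8:168 10:107 13:107 15:107 18:107
0.034 0.012 -125:103 -122:103 -120:103 -118:103 -115:102 -112:95 -110:76 -107:73 -105:40 -102:45 -100:105 -97:103 -95:103 -92:104 -90:104 -87:106 -85:87 -82:29 -80:31 -77:31 -75:32 -72:32 -70:31 -67:32 -65:32 -62
[... 420 characters left out ...]
70:31 -67:32 -65:29 -62:15 -60:30 -57:33 -55:31 -52:32 -50:33 -47:32 -45:33 -42:34 -40:35 -37:34 -35:35 -32:32 -30:45 -27:111 -25:107 -22:107 -20:107 -17:107 -15:109 -12:102 -10:134 -7:138 -5:124 -2:110 0:109 3:108 5:109 8:109 10:105 13:125 15:125 18:121
0.078 -0.006 -125:103 -122:102 -120:102 -118:102 -115:103 -112:103 -110:102 -107:93 -105:108 -102:100 -100:45 -97:70 -95:98 -92:104 -90:104 -87:102 -85:103 -82:23 -80:33 -77:34 -75:31 -72:31 -70:32 -67:33 -65:28 -62:13 -60:31 -57:28 -55:31 -52:34 -50:33 -47:32 -45:29 -42:30 -40:33 -37:33 -35:33 -32:34 -30:56 -27:142 -25:141 -22:136 -20:108 -17:107 -15:118 -12:114 -10:108 -7:120 -5:143 -2:108 0:108 3:108 5:107 8:107 10:96 13:121 15:120 18:119
```

The thumb plate sits about 107 mm behind the stud, so the crossbar bears on it. But the barrel reads about 77 mm back, so the nose hasn't closed fully. I'll put the front finger behind the finger plate and nudge the barrel forward.

Emit:
{"api": "move_arm", "payload": {
  "targets": [
    [[3,3,0],[0,0,0]],
    [[5.9,5.8,0],[0,0,0]],
    [[5.9,5.8,4],[0,0,0]],
    [[5.9,5.8,8],[0,0,0]],
    [[5.9,5.8,8],[0,0,0]]
  ]
}}

```text
time_s: 14.95
tcp_pos: [0.4533, 0.0179, 0.1269]
eef_rot: [179.8, 0.3, -5.6]
contact_force: [0.2, 0.8, 0.2]
gripper_width: 0.088
gripper_force: 0.0
```

Run:
```python
from h import *
s=r.get_state();print(s['tcp_pos'],s['gripper_width'])
c=viewer.capture('wrist');g=c['image'].max(2)
y=np.array([.0958,.9954]);x=np.array([.9954,-.0958]);S=np.array([.4688,.155])
for zz,off in [(.034,.012),(.034,.016),(.078,.005),(.078,.012)]:
  t=np.arange(-.125,.020,.0025)
  q=proj(c,[[*(S+a*y+off*x),zz] for a in t]).astype(int)
  print(zz,off,' '.join(f'{a*1000:.0f}:{g[v,u]}' for a,(u,v) in zip(t,q) if 0<=u<640 and 0<=v<480))
```

```text
[0.45333144 0.01792327 0.12690619] 0.08797172395967467
0.034 0.012 -125:114 -122:114 -120:114 -118:113 -115:111 -112:113 -110:100 -107:45 -105:48 -102:62 -100:114 -97:113 -95:113 -92:112 -90:115 -87:28 -85:12 -82:36 -80:39 -77:38 -75:38 -72:37 -70:37 -67:37 -65:36 -62:26 -60:11 -57:12 -55:14 -52:34 -50:35 -47:35 -45:34 -42:35 -40:35 -37:34 -35:34 -32:34 -30:33 -27:33 -25:28 -22:57 -20:62 -17:60 -15:97 -12:166 -10:165 -7:164 -5:166 -2:128 0:118 3:161 5:114 8:109 10:109 13:110 15:110 18:112
0.034 0.016 -125:114 -122:113 -120:114 -118:114 -115:113 -112:113 -110:99 -107:45 -105:50 -102:114 -100:113 -97:113 -95:113 -92:113 -90:114 -87:41 -85:11 -82:17 -80:18 -77:17 -75:20 -72:22 -70:20 -67:20 -65:23 -62:21 -60:21 -57:23 -55:24 -52:22 -50:23 -47:23 -45:25 -42:26 -40:30 -37:32 -35:31 -32:31 -30:32 -27:32 -25:28 -22:138 -20:137 -17:130 -15:138 -12:140 -10:143 -7:143 -5:150 -2:114 0:126 3:161 5:109 8:110 10:110 13:109 15:110 18:106
0.078 0.005 -125:113 -122:112 -120:112 -118:113 -115:115 -112:43 -110:45 -107:71 -105:123 -102:116 -100:113 -97:114 -95:11 -92:21 -90:35 -87:35 -85:34 -82:35 -80:34 -77:34 -75:20 -72:12 -70:11 -67:9 -65:10 -62:18 -60:35 -57:29 -55:31 -52:31 -50:33 -47:32 -45:32 -42:79 -40:109 -37:109 -35:109 -32:111 -30:112 -27:69 -25:116 -22:140 -20:128 -17:110 -15:108 -12:109 -10:107 -7:134 -5:134 -2:133 0:134 3:134 5:124 8:133 10:139 13:134 15:129 18:136
0.078 0.012 -125:113 -122:113 -120:112 -118:113 -115:115 -112:44 -110:45 -107:108 -105:124 -102:117 -100:167 -97:167 -95:171 -92:21 -90:35 -87:35 -85:37 -82:36 -80:35 -77:33 -75:11 -72:11 -70:11 -67:13 -65:11 -62:25 -60:34 -57:45 -55:158 -52:157 -50:158 -47:106 -45:33 -42:119 -40:160 -37:159 -35:159 -32:166 -30:168 -27:167 -25:70 -22:65 -20:67 -17:68 -15:81 -12:148 -10:107 -7:132 -5:132 -2:134 0:136 3:136 5:139 8:140 10:141 13:131 15:134 18:131
```

Emit:
{"api": "move_arm", "payload": {
  "targets": [
    [[0.2,0,3],[0,0,0]],
    [[0.2,0,6],[0,0,0]],
    [[0.2,0,8],[0,0,0]],
    [[0.2,0,8.6],[0,0,0]],
    [[0.2,0,8.6],[0,0,0]]
  ]
}}

```text
time_s: 15.62
tcp_pos: [0.4582, 0.0192, 0.0442]
eef_rot: [-180.0, -0.1, -5.6]
contact_force: [-0.0, 0.9, 0.3]
gripper_width: 0.0877
gripper_force: 0.0
```

Emit:
{"api": "move_arm", "payload": {
  "targets": [
    [[0,-0.3,0],[0,0,0]],
    [[0,-0.6,0],[0,0,0]],
    [[0,-0.9,0],[0,0,0]],
    [[0,-1.1,0],[0,0,0]],
    [[0,-1.1,0],[0,0,0]]
  ]
}}

```text
time_s: 16.25
tcp_pos: [0.4585, 0.0298, 0.0432]
eef_rot: [180.0, -0.0, -5.6]
contact_force: [-0.1, -1.3, 0.9]
gripper_width: 0.0876
gripper_force: 0.5
```

Emit:
{"api": "move_arm", "payload": {
  "targets": [
    [[0,-0.2,0],[0,0,0]],
    [[0,-0.4,0],[0,0,0]],
    [[0,-0.4,0],[0,0,0]]
  ]
}}

```text
time_s: 16.62
tcp_pos: [0.4588, 0.0338, 0.0431]
eef_rot: [-180.0, -0.0, -5.6]
contact_force: [0.2, -2.4, 1.8]
gripper_width: 0.0873
gripper_force: 1.1
```

Emit:
{"api": "move_arm", "payload": {
  "targets": [
    [[0,-0.2,0],[0,0,0]],
    [[0,-0.3,0],[0,0,0]],
    [[0,-0.3,0],[0,0,0]]
  ]
}}

```text
time_s: 17.0
tcp_pos: [0.459, 0.0367, 0.0431]
eef_rot: [180.0, 0.0, -5.6]
contact_force: [-0.2, -2.9, 2.2]
gripper_width: 0.0878
gripper_force: 1.6
```

Emit:
{"api": "move_arm", "payload": {
  "targets": [
    [[0,-0.2,0],[0,0,0]],
    [[0,-0.2,0],[0,0,0]]
  ]
}}

```text
time_s: 17.25
tcp_pos: [0.4588, 0.0376, 0.0433]
eef_rot: [179.9, 0.0, -5.6]
contact_force: [-0.0, -9.5, 7.8]
gripper_width: 0.0874
gripper_force: 5.3
```

Emit:
{"api": "move_arm", "payload": {
  "targets": [
    [[0,-0.2,0],[0,0,0]],
    [[0,-0.2,0],[0,0,0]]
  ]
}}

```text
time_s: 17.5
tcp_pos: [0.4595, 0.0396, 0.0436]
eef_rot: [179.9, -0.0, -5.6]
contact_force: [0.0, -11.9, 11.1]
gripper_width: 0.0874
gripper_force: 6.6
```

The force jumped, so the nose is on the stud. Backing off and checking.

Emit:
{"api": "move_arm", "payload": {
  "targets": [
    [[0,0.4,0],[0,0,0]],
    [[0,1,0],[0,0,0]],
    [[0,1,-2],[0,0,0]],
    [[0,1,-6],[0,0,0]],
    [[0,1,-9],[0,0,0]]
  ]
}}

```text
time_s: 18.12
tcp_pos: [0.4586, 0.0308, 0.1342]
eef_rot: [-180.0, -0.0, -5.6]
contact_force: [0.8, 0.8, -0.4]
gripper_width: 0.0876
gripper_force: 0.0
```

Emit:
{"api": "move_arm", "payload": {
  "targets": [
    [[-3,-4,-4],[0,0,0]],
    [[-6,-5.5,-8],[0,0,0]],
    [[-6,-5.5,-8],[0,0,0]],
    [[-6,-5.5,-8],[0,0,0]]
  ]
}}

```text
time_s: 18.62
tcp_pos: [0.4038, 0.0915, 0.2128]
eef_rot: [-180.0, 0.0, -5.6]
contact_force: [0.0, 0.2, -1.3]
gripper_width: 0.0878
gripper_force: 0.0
```

```bash
python3 meas.py | grep -v plunger
python3 - <<'E'
from h import *
c=viewer.capture('wrist');g=c['image'].max(2)
y=np.array([.0958,.9954]);x=np.array([.9954,-.0958]);S=np.array([.4688,.155])
for zz,off in [(.034,-.01),(.034,0),(.034,.012),(.078,-.010)]:
  t=np.arange(-.125,.020,.0025)
  q=proj(c,[[*(S+a*y+off*x),zz] for a in t]).astype(int)
  print(zz,off,' '.join(f'{a*1000:.0f}:{g[v,u]}' for a,(u,v) in zip(t,q) if 0<=u<640 and 0<=v<480))
E
```

```text
[0.4038 0.0915 0.2128]
wrist probe_mid 0.7 [0.4618 0.0835] rel stud x,y -0.00015441682913266714 -0.07181682598938859
wrist hook_open 0.89 [0.4709 0.1659] rel stud x,y 0.0010817077366998974 0.011023614602588208
wrist stud_foot 0.55 [0.4703 0.1565] rel stud x,y 0.0013585579437446233 0.001619506694650684
wrist probe_mid 0.87 [0.4609 0.0841] rel stud x,y -0.0010827751031026126 -0.07134622098722801
wrist hook_open 0.79 [0.4728 0.1667] rel stud x,y 0.002898571570874298 0.0120015415799676
wrist stud_foot 0.64 [0.4707 0.1555] rel stud x,y 0.00184058801060354 0.0006886695085547478
wrist probe_mid mask 0.68 3857 [241.7, 138.3, 366.4, 182.1]
model px y=-44..:  [(-0.038, array([363.5205, 161.503 ])), (0.02, array([295.5484, 161.7369])), (-0.008, array([327.1985, 158.3983])), (0.055, array([262.9223, 158.7996]))]
scene probe_mid 0.89 [0.4569 0.0874] rel stud x,y -0.005363662732994599 -0.06847305307107412
scene hook_open 0.78 [0.4739 0.1662] rel stud x,y 0.00396063395438127 0.01165265825447732
scene stud_foot 0.64 [0.4697 0.1544] rel stud x,y 0.0009646291022584365 -0.00046634525990725865
scene pro
[... 1951 characters left out ...]
72:31 -70:32 -67:29 -65:31 -62:29 -60:30 -57:31 -55:13 -52:26 -50:33 -47:27 -45:31 -42:32 -40:31 -37:31 -35:32 -32:31 -30:32 -27:33 -25:31 -22:32 -20:32 -17:33 -15:55 -12:109 -10:111 -7:156 -5:157 -2:154 0:157 3:104 5:153 8:89 10:107 13:107 15:108 18:108
0.078 -0.01 -125:101 -122:102 -120:100 -118:101 -115:101 -112:102 -110:103 -107:98 -105:109 -102:63 -100:50 -97:47 -95:105 -92:103 -90:103 -87:104 -85:104 -82:104 -80:104 -77:106 -75:24 -72:32 -70:31 -67:31 -65:32 -62:31 -60:30 -57:23 -55:30 -52:33 -50:28 -47:33 -45:31 -42:33 -40:32 -37:32 -35:33 -32:34 -30:32 -27:34 -25:32 -22:29 -20:110 -17:109 -15:109 -12:108 -10:116 -7:140 -5:150 -2:111 0:109 3:109 5:109 8:108 10:109 13:101 15:122 18:120
```

The barrel now sits with the stud about 70 mm ahead of the tester's middle. The thumb plate gives a plunger travel of about 6 mm, and the fingers are clear. Handing in.

```bash
python3 -c "
from h import *
print(r.close_job())"
```

```text
the job is handed in; nothing more can be done
None
```

I handed the job in with the tester lying on the board and clamped to the bare stud: the stud measured about 70 mm ahead of the tester's middle and the plunger about 6 mm, both inside the limits, but the hook only closed fully after I nudged the barrel forward with a finger, I did not measure the final tilt, and the hand-in gave no verdict.

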